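# Shim the rocking bench shaker

## Robot

A 7-joint arm with a two-finger parallel gripper is mounted at the origin on the work surface. World frame = base frame: x ahead of the robot, y to its left, z up, the work surface at z = 0. Lengths are in m, angles in rad, forces in N, time in s.
With the tool pointing down it reaches from about 0.4 to 0.9 m from the base axis. Payload 5.5 kg.
Tool frame: the origin (TCP) lies at the very end of the fingers, on their centre line; the grasp point (between the pads) lies 19 mm behind it; z points along the fingers, y is the line along which they close (so a half turn about z gives the same grasp; the last joint's range is limited). The gripper opens to 92 mm and grips with 3 to 60 N. Pads are 19 mm wide; open, the fingers measure 130 mm over their backs; the gripper's body (75 mm by 190 mm) begins 47 mm behind the grasp point.
Start: joints at [1.541, 0.501, -0.427, 1.55, 0.221, 1.138, -0.21], TCP at [0.188, -0.622, 0.227] pointing down, gripper open.
Joint ranges: [-2.88, 2.88], [-0.31, 2.03], [-1.54, 1.56], [0.2, 2.42], [-1.41, 4.55], [0.19, 2.02], [-2.57, 2.57]. Speed limits (rad/s): [2.57, 2.57, 3.14, 3.14, 3.14, 3.14, 3.14].

## Interface

Orientations are given as a unit quaternion [x, y, z, w].
In Python, from workcell import r, eyes, order gives the robot as it stands.
- The arm moves only by the tool step_arm, never from a script. Its argument "targets" is a list of rows, each a list of 7 numbers: the shift along the tool's x, y, z each as a share of 0.15 m, from -1 to 1, then the turn, a rotation vector about the tool's x, y, z each as a share of 2 rad, from -1 to 1, then the finger opening in mm, from 0 to 91.8. A call has 1 to 10 rows; each row is the pose to reach, as a shift and turn from the pose commanded when the call began, along the tool's axes at that moment; what a row does not reach only later rows make up. A row lasts 1/10 s, in which the tool goes at most 50 mm and 8.59 degrees, less where a joint would pass 70% of its speed; a pose out of reach is approached as far as the arm can. A call with a number of a shift or a turn outside -1 to 1 is refused whole. A call with a gripper value outside its range is refused whole. The fingers move at their own pace and stop on an object; the grip force is fixed at half the most. Time passes only in rows, so rows that repeat a pose let the fingers close. It gives the time, the measured TCP pose, the force, the opening and the grip force at its end, in the units of the state.
- r.observe(): the state, without advancing time (a new reading comes with each control period).
- eyes.camera(name): name is "scene" or "top" or "wrist"; returns a dict with "pixels" (480x640x3 uint8, red, green, blue), "vertical_fov" (degrees; the focal length in pixels is half the picture's height over the tangent of half this angle, whatever the lens; pixels are square), "cx", "cy" (the principal point, pixels), "T" (4x4, takes a point from camera to world coordinates); the wrist camera has in their place "T_tool_cam" (4x4, takes a point from camera to tool coordinates, whose origin is the TCP and whose axes are the flange's). Camera axes: x right, y down, z forward; pixel columns grow to the right and rows downward; lengths in m; the calibration is good to about 2 mm. A picture is of the moment at which its call begins: read the wrist's pose just before it. There is no depth.
- order.hand_in(): hands the job in; it is judged then, once.
The state is a dict: "time": time; "qpos": joint angles; "dq": joint speeds; "joint_torque": joint torques, N m; "ee_pos": TCP position; "tcp_rot": TCP orientation; "wrist_force": force on the tool from outside, world axes, zero at the start; "moment": the same for the moment, N m; "width": finger opening in m; "grip_force": force on a finger pad.
Only numpy, scipy, OpenCV 4.12 (cv2) and the standard library are available. Lean on these libraries where they do the work, as an engineer would, in place of code of your own. Each camera call takes 0.05 s, during which the arm holds its last target. There are 200 camera calls.

## Task

The bench shaker rocks because one of its four feet has lost its rubber pad and is only a short bare metal stub. With the fingertips, gently push the black wedge along the bench, thin end first, under that stub until the shaker stands level and snug on it and no longer rocks, then back away. Do not lift the wedge, do not touch the shaker itself, and leave the bottle, tip box and tube rack where they stand.

Things in the scene. Friction and masses are not known exactly. Their poses are not given: they have to be found in the camera images.
- shaker: white lab bench shaker, light blue platform; 210 x 255 mm over its foot lugs, 125 mm high. Origin: middle of its footprint at bench height, z up, front panel on its +x side. Feet at x +-90, y +-110 mm: three with black rubber pads, the (+x,+y) one a bare stub. It cannot slide, only rock about the line through its (+x,-y) and (-x,+y) feet: by itself it lies 0.05 rad down towards the stub
- shaker_stub (a point): lowest point of the bare stub (steel, round end, 24 mm in diameter): 3 mm above the bench when tipped, 10 mm when level. Axes as the shaker's. The wedge goes in from the +y side, moving to -y. Lifting the shaker at the stub takes about 2 to 6 N; once level it goes no further and the wedge jams. The platform, 94 mm up, ends 20 mm short of the stub's middle
- wedge: black plastic wedge, loose, flat down: 70 mm wide (x), 100 mm long (y), 2 mm thick at its -y end (thin end) rising evenly to 20 mm at its upright +y end face (heel; three grey thumb ridges on top near it); 0.1 kg. Origin: centre of its underside. Thin end towards the stub within 0.3 rad. The shaker is level when the thin end is about 45 mm past the stub's middle; friction keeps it there
- bottle: bystander: white capped reagent bottle, 56 mm in diameter, 120 mm high; origin centre of its underside
- tip_box: bystander: blue pipette-tip box with clear lid, 80 x 110 x 47 mm; origin centre of its underside
- tube_rack: bystander: grey rack with ten capped tubes, 60 x 130 x 55 mm; origin centre of its underside
There are look-alikes about, which are no part of the job. There is more than one size of the wedge; the one meant has the size given above.

How it is judged:
On the way:
1. the thin end of the wedge is under the stub and takes its weight (contact force between wedge and shaker above 0.3 N and angle between shaker's own z axis and vertical above 0.015 rad).
At the end, for the whole second after the job is handed in: the shaker is level within 0.01 rad and still, its bare stub resting (over 0.5 N) on the wedge, which lies flat on the bench and at rest; the robot is clear (angle between shaker's own z axis and vertical below 0.01 rad and contact force between wedge and shaker above 0.5 N and x of shaker_stub in the frame of wedge between -0.035 and 0.035 m and y of shaker_stub in the frame of wedge between -0.05 and 0.05 m and height (world z) of wedge below 0.004 m and angle between wedge's own z axis and vertical below 0.04 rad and linear speed of wedge below 0.01 m/s and angular speed of shaker below 0.02 rad/s); the robot touches nothing.
It fails at once if the wedge is lifted off the bench or tipped up (height (world z) of wedge above 0.012 m or angle between wedge's own z axis and vertical above 0.25 rad).
It fails at once if the robot touches the shaker itself (over 1 N) (contact force between any of the fingers, the arm and shaker above 1 N).
It fails at once if the wedge is rammed (over 70 N on the wedge) (contact force between any of the fingers, the arm and wedge above 70 N).
It fails at once if a bystander is moved by more than 20 mm or tipped (distance of any of bottle, tip_box, tube_rack from where it was at the start of the episode above 0.02 m or angle between any of bottle, tip_box, tube_rack's own z axis and vertical above 0.3 rad).
It also fails if it takes over 40 s, if anything falls off the work surface, if the arm or the gripper's body presses on something with over 40 N, if the wrist force passes 120 N, or if a joint passes its speed limit or range.

## Working session

There is one attempt and no reset: what is moved stays moved. The work goes in short steps, Python scripts to look and compute and a tool call to move; the robot and the scene stay as the last step left them, time stands still between calls to the robot, and variables do not carry over. Pictures are saved under pics/ and viewed, at most 10 in all, crops included, and the job is handed in when it is done.

Besides the shell and the picture viewer there is one more tool, called after ">>>" as name([rows], argument=value, ...), one row to a line, values as JSON. step_arm: Moves the arm, as the interface text tells. Its arguments: {"type":"object","properties":{"targets":{"type":"array"}},"required":["targets"]}

```bash
mkdir -p pics; cat > h.py <<'E'
import numpy as np, cv2
from scipy.spatial.transform import Rotation as R
from workcell import r, eyes, order
def cast(c,u,v,z):
    f=240/np.tan(np.radians(c["vertical_fov"])/2)
    T=np.array(c["T"]); d=T[:3,:3]@np.array([(u-c["cx"])/f,(v-c["cy"])/f,1]); o=T[:3,3]
    return o+d*(z-o[2])/d[2]
E
python3 - <<'E'
from h import *
import pickle
for n in("top","scene"):
    c=eyes.camera(n); pickle.dump(c,open(n+".pkl","wb"))
    cv2.imwrite(f"pics/{n}0.png",c["pixels"][:,:,::-1]); print(n,c["vertical_fov"],c["cx"],c["cy"],np.round(c["T"],3).tolist())
s=r.observe(); print(s["time"],s["ee_pos"],s["tcp_rot"],s["width"])
E
```

```text
top 50.14716459268323 323.6464397747145 237.76655616283736 [[0.008, -1.0, 0.029, 0.561], [-1.0, -0.007, 0.022, 0.054], [-0.022, -0.029, -0.999, 0.888], [0.0, 0.0, 0.0, 1.0]]
scene 49.447908758230966 319.72940355314756 233.41511819637097 [[-0.37, 0.654, -0.66, 1.291], [0.929, 0.247, -0.277, 0.344], [-0.018, -0.715, -0.699, 0.768], [0.0, 0.0, 0.0, 1.0]]
0.1 [ 0.18738378 -0.6217689   0.22580299] [ 9.89301343e-01  1.45883945e-01 -9.68532952e-05 -8.47555602e-04] 0.09187892948671299
```

View pics/top0.png

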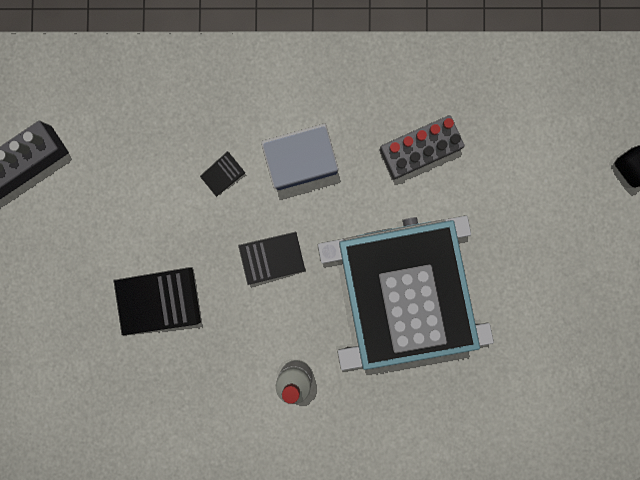

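View pics/scene0.png

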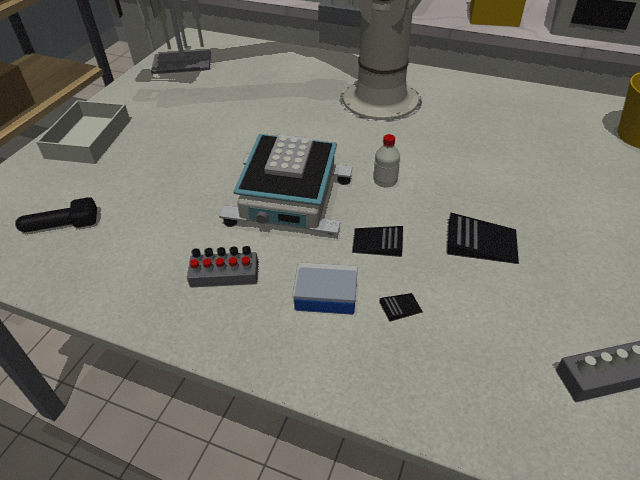

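The top view shows +x up and +y left. The target wedge is at about (272,258), with its heel ridges on the left and thin end facing the shaker. The stub lug is at about (331,252), because the front panel with the knob is at the top. Decoys are at (222,173), which is small, and (157,300), which is large. Next I'll get exact corners from an enlarged crop.

```bash
python3 - <<'E'
from h import *
import pickle
t=pickle.load(open("top.pkl","rb")); s=pickle.load(open("scene.pkl","rb"))
a=cv2.resize(t["pixels"][215:375,230:500],None,fx=2.9,fy=2.9,interpolation=cv2.INTER_CUBIC)
b=cv2.resize(s["pixels"][190:265,210:420],None,fx=3.73,fy=1.7*2.2,interpolation=cv2.INTER_CUBIC)[:,:783]
a=a[:,:783]; m=np.vstack([a[:320],b[:280]])
cv2.imwrite("pics/crop.png",m[:,:,::-1]); print(a.shape,b.shape)
p=t["pixels"]; g=p.max(2)
m=((g<75)).astype(np.uint8); m[:,312:]=0;m[:,:232]=0;m[:225]=0;m[300:]=0
cs,_=cv2.findContours(m,0,2); c=max(cs,key=cv2.contourArea)
print(cv2.contourArea(c)); q=cv2.approxPolyDP(c,5,True)[:,0]; print(q.tolist())
box=cv2.boxPoints(cv2.minAreaRect(c));
for k in q: print(k,np.round(cast(t,*map(float,k),0.0),4),np.round(cast(t,*map(float,k),0.02),4))
lm=(p.min(2)>165).astype(np.uint8); lm[:,:312]=0;lm[:,500:]=0;lm[:210]=0;lm[375:]=0
n,l,st,ce=cv2.connectedComponentsWithStats(lm)
for i in range(1,n):
    if st[i,4]>60:
        print(st[i],ce[i],np.round(cast(t,*ce[i],0.03),4)); cc=cv2.findContours((l==i).astype(np.uint8),0,2)[0][0]; print(np.round(cv2.boxPoints(cv2.minAreaRect(cc)),1).tolist())
E
```

```text
(464, 783, 3) (280, 783, 3)
2307.5
[[295, 232], [239, 245], [248, 284], [305, 271]]
[295 232] [0.596  0.1235 0.    ] [0.5952 0.122  0.02  ]
[239 245] [0.5727 0.2208 0.    ] [0.5724 0.217  0.02  ]
[248 284] [0.5052 0.2042 0.    ] [0.5065 0.2009 0.02  ]
[305 271] [0.5286 0.1055 0.    ] [0.5293 0.1044 0.02  ]
```

View pics/crop.png

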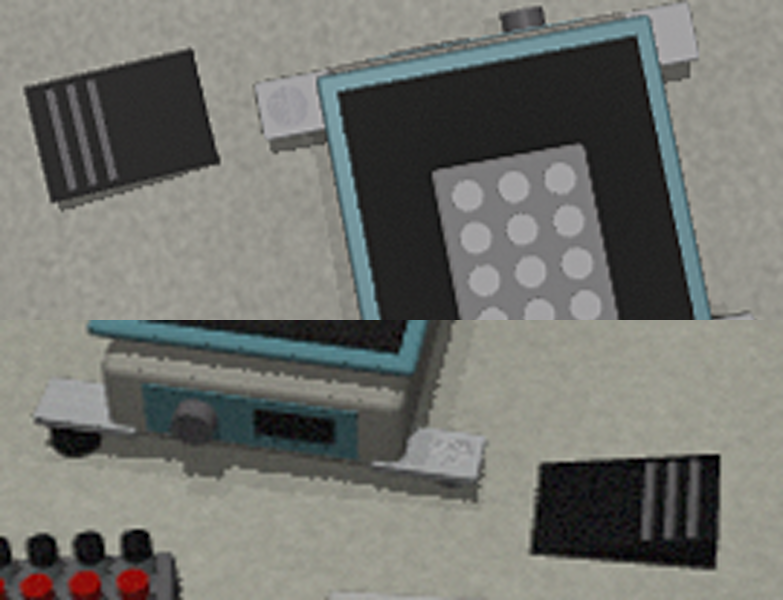

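The crop shows the bare-stub lug with a round mark at about (329.7,251.2) in the top view and (330.6,224.2) in the scene view. The wedge measures about 70 x 97 mm, so it is the right one. I'll triangulate the stub next.

```bash
python3 - <<'E'
from h import *
import pickle
t=pickle.load(open("top.pkl","rb")); s=pickle.load(open("scene.pkl","rb"))
def tri(a,b):
    P=[];
    for c,(u,v) in((t,a),(s,b)):
        f=240/np.tan(np.radians(c["vertical_fov"])/2);T=np.array(c["T"]);d=T[:3,:3]@[(u-c["cx"])/f,(v-c["cy"])/f,1];P.append((T[:3,3],d/np.linalg.norm(d)))
    (o1,d1),(o2,d2)=P; k=np.linalg.lstsq(np.c_[d1,-d2],o2-o1,rcond=None)[0]
    p,q=o1+k[0]*d1,o2+k[1]*d2; return np.round((p+q)/2,4),np.linalg.norm(p-q)
print("mark",tri((329.7,251.2),(330.6,224.2)))
print("lug front outer corner",tri((317.6,243.6),(210+479/3.73,190+(474-320)/3.74)))
for z in(.02,.03,.04):
  A=[cast(t,*p,z)[:2] for p in((317.6,243.6),(320.3,261.9),(467.9,216),(470.3,236.4),(329.7,251.2))]
  d=A[0]-A[2]; print(z,np.round(A,4).tolist(),np.linalg.norm(d),np.arctan2(-d[0],d[1]))
# scene check of wedge corners
for p in((540,464),(531,553),(719,455),(716,568)): print(np.round(cast(s,210+p[0]/3.73,190+(p[1]-320)/3.74,0.002 if p[0]<600 else .02),4))
s=r.observe(); print(s["time"],s["ee_pos"],R.from_quat(s["tcp_rot"]).as_matrix().round(3).tolist())
E
```

```text
mark (array([0.563 , 0.0629, 0.0321]), np.float64(0.00032470290004605565))
lug front outer corner (array([0.5753, 0.0839, 0.0304]), np.float64(0.0016657388066671362))
0.02 [[0.5758, 0.0834], [0.5449, 0.0786], [0.6242, -0.1695], [0.5899, -0.1735], [0.5631, 0.0629]] 0.25756746771171907 0.18912682869337402
0.03 [[0.5756, 0.0831], [0.5451, 0.0783], [0.6235, -0.167], [0.5895, -0.1709], [0.5631, 0.0628]] 0.2546000708919752 0.18912682869337422
0.04 [[0.5755, 0.0828], [0.5453, 0.0781], [0.6228, -0.1644], [0.5892, -0.1683], [0.5631, 0.0627]] 0.2516326740722314 0.18912682869337435
[0.5276 0.1043 0.002 ]
[0.5951 0.1224 0.002 ]
[0.5036 0.2006 0.02  ]
[0.5874 0.2218 0.02  ]
0.1 [ 0.18738378 -0.6217689   0.22580299] [[0.957, 0.289, -0.0], [0.289, -0.957, 0.002], [0.0, -0.002, -1.0]]
```

Stub is at about (0.563, 0.063) and wedge yaw is about 0.243. The thin end is about 50 mm short of the stub, so the push is about 95 mm along the wedge axis. I'll turn the tool so its y lies along the wedge's width and swing over.

>>> step_arm([
  [1,-0.67,0,0,0,-0.76,30],
  [1,-0.67,0,0,0,-0.76,30],
  [1,-0.67,0,0,0,-0.76,30],
  [1,-0.67,0,0,0,-0.76,30],
  [1,-0.67,0,0,0,-0.76,30],
  [1,-0.67,0,0,0,-0.76,30],
  [1,-0.67,0,0,0,-0.76,30],
  [1,-0.67,0,0,0,-0.76,30],
  [1,-0.67,0,0,0,-0.76,30],
  [1,-0.67,0,0,0,-0.76,30],
])

```text
time: 1.1
ee_pos: [0.302, -0.4825, 0.2263]
tcp_rot: [0.622, 0.783, 0.0, -0.0]
wrist_force: [-0.3, 0.3, -0.9]
width: 0.0301
grip_force: 0.0
```

```bash
cat > go.py <<'E'
import sys
from h import *
s=r.observe(); x,y,z=map(float,sys.argv[1:4]); th=.243
u=R.from_quat(s["tcp_rot"]); M=u.as_matrix()
G=np.array([[-np.sin(th),np.cos(th),0],[np.cos(th),np.sin(th),0],[0,0,-1]]).T
print("t",s["time"],"p",np.round(s["ee_pos"],4),"q",np.round(s["qpos"],2),"F",np.round(s["wrist_force"],1),"w",s["width"])
print("shift",np.round(M.T@(np.array([x,y,z])-s["ee_pos"])/.15,3),"turn",np.round(R.from_matrix(M.T@G).as_rotvec()/2,3))
E
python3 go.py .527 .262 .226
```

```text
t 1.1 p [ 0.302  -0.4825  0.2263] q [ 1.59  0.44 -0.8   1.75  0.35  1.11  0.9 ] F [-0.3  0.3 -0.9] w 0.030069111865821722
shift [4.495 2.584 0.005] turn [-0.    -0.    -0.007]
```

>>> step_arm([
  [1,1,0,0,0,-0.007,30],
  [1,1,0,0,0,-0.007,30],
  [1,1,0,0,0,-0.007,30],
  [1,1,0,0,0,-0.007,30],
  [1,1,0,0,0,-0.007,30],
  [1,1,0,0,0,-0.007,30],
])

```text
time: 1.7
ee_pos: [0.4168, -0.3009, 0.2268]
tcp_rot: [0.617, 0.787, 0.0, 0.0]
wrist_force: [-0.3, -0.2, 0.5]
width: 0.03
grip_force: 0.0
```

>>> step_arm([
  [1,1,0,0,0,0,30],
  [1,1,0,0,0,0,30],
  [1,1,0,0,0,0,30],
  [1,1,0,0,0,0,30],
  [1,1,0,0,0,0,30],
  [1,1,0,0,0,0,30],
])

```text
time: 2.3
ee_pos: [0.5268, -0.1219, 0.2264]
tcp_rot: [0.618, 0.786, 0.0, -0.0]
wrist_force: [0.3, -0.8, 0.0]
width: 0.0299
grip_force: 0.0
```

```bash
python3 go.py .527 .262 .226
```

```text
t 2.3 p [ 0.5268 -0.1219  0.2264] q [ 0.91  0.41 -0.92  1.82  0.37  1.1   0.1 ] F [ 0.3 -0.8  0. ] w 0.02993592333454375
shift [2.487 0.606 0.005] turn [ 0.    -0.    -0.002]
```

>>> step_arm([
  [1,0.3,0,0,0,0,30],
  [1,0.3,0,0,0,0,30],
  [1,0.3,0,0,0,0,30],
  [1,0.3,0,0,0,0,30],
])

```text
time: 2.7
ee_pos: [0.5345, 0.0376, 0.2271]
tcp_rot: [0.617, 0.787, 0.001, -0.0]
wrist_force: [-0.2, 0.2, -0.7]
width: 0.0302
grip_force: 0.0
```

>>> step_arm([
  [1,0.3,0,0,0,0,30],
  [1,0.3,0,0,0,0,30],
  [1,0.3,0,0,0,0,30],
  [1,0.3,0,0,0,0,30],
  [1,0.3,0,0,0,0,30],
])

```text
time: 3.2
ee_pos: [0.544, 0.189, 0.2262]
tcp_rot: [0.619, 0.786, -0.001, 0.0]
wrist_force: [-0.1, -0.4, -0.3]
width: 0.0298
grip_force: 0.0
```

>>> step_arm([
  [0.48,0,0.4,0,0,0,30],
  [0.48,0,0.8,0,0,0,30],
  [0.48,0,0.8,0,0,0,30],
  [0.48,0,0.8,0,0,0,30],
  [0.48,0,0.8,0,0,0,30],
])

```text
time: 3.7
ee_pos: [0.5277, 0.2565, 0.1061]
tcp_rot: [0.62, 0.784, -0.002, 0.0]
wrist_force: [0.4, 0.5, 0.4]
width: 0.0298
grip_force: 0.0
```

```bash
python3 go.py .527 .2548 .006; python3 - <<'E'
from h import *
cv2.imwrite("pics/top1.png",eyes.camera("top")["pixels"][:,:,::-1])
E
```

```text
t 3.7 p [0.5277 0.2565 0.1061] q [ 0.11  0.65 -0.83  1.8   0.58  0.96 -0.73] F [0.4 0.5 0.4] w 0.02979513019954316
shift [-0.009 -0.006  0.668] turn [-0.001  0.001 -0.005]
```

View pics/top1.png

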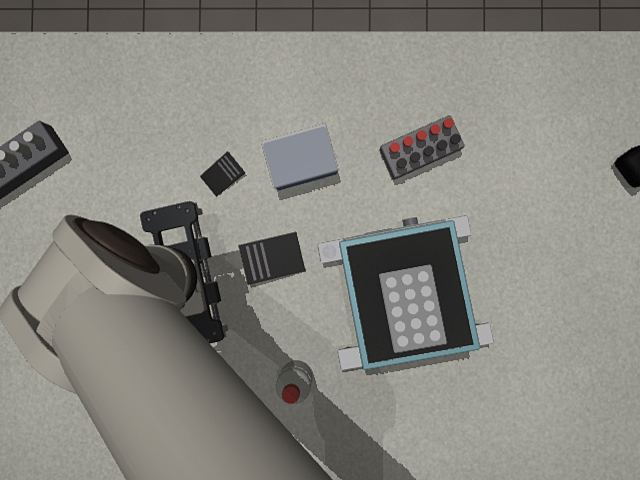

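The view shows the gripper behind the wedge heel, clear of the decoys, with the bottle untouched at (291,390). I'll descend and check the forearm height over the bottle.

>>> step_arm([
  [0,0,0.33,0,0,0,30],
  [0,0,0.6,0,0,0,30],
  [0,0,0.66,0,0,-0.005,30],
  [0,0,0.66,0,0,-0.005,30],
])

```text
time: 4.15
ee_pos: [0.5278, 0.2586, 0.0083]
tcp_rot: [0.616, 0.788, -0.0, 0.0]
wrist_force: [0.3, 0.1, 0.0]
width: 0.0301
grip_force: 0.0
```

```bash
python3 go.py .527 .2548 .006; python3 - <<'E'
from h import *
cv2.imwrite("pics/sc1.png",eyes.camera("scene")["pixels"][:,:,::-1])
E
```

```text
t 4.15 p [0.5278 0.2586 0.0083] q [ 0.04  0.79 -0.73  1.83  0.71  0.81 -0.82] F [0.3 0.1 0. ] w 0.03009317821497957
shift [-0.023 -0.012  0.016] turn [-0.     0.     0.001]
```

View pics/sc1.png

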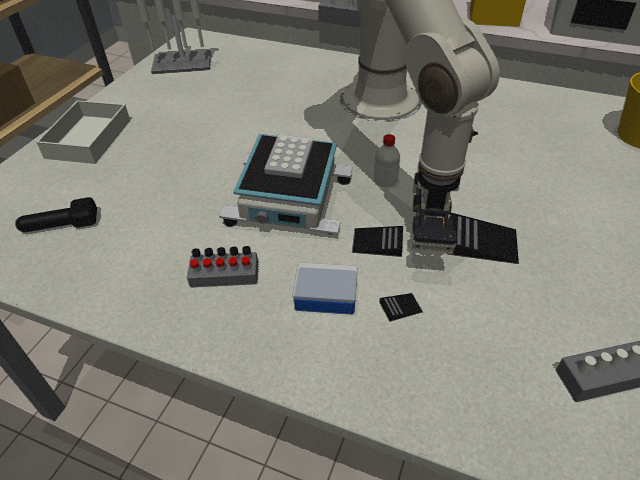

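The forearm is well above the bottle and the fingers are behind the heel. I'll start pushing gently along tool -x.

>>> step_arm([
  [-0.1,0,0,0,0,0,30],
  [-0.17,0,0,0,0,0,30],
  [-0.21,0,0,0,0,0,30],
  [-0.24,0,0,0,0,0,30],
  [-0.27,0,0,0,0,0,30],
  [-0.3,0,0,0,0,0,30],
  [-0.34,0,0,0,0,0,30],
  [-0.38,0,0,0,0,0,30],
  [-0.42,0,0,0,0,0,30],
  [-0.46,0,0,0,0,0,30],
])

```text
time: 5.2
ee_pos: [0.5437, 0.1929, 0.0077]
tcp_rot: [0.615, 0.789, 0.0, -0.0]
wrist_force: [0.3, 1.5, 1.8]
width: 0.0301
grip_force: 0.8
```

```bash
python3 go.py .5578 .1302 .006; python3 - <<'E'
from h import *
c=eyes.camera("top"); p=c["pixels"]
cv2.imwrite("pics/top2.png",cv2.resize(p[180:340,200:420],None,fx=3.4,fy=3.4,interpolation=cv2.INTER_CUBIC)[:,:,::-1])
E
```

```text
t 5.2 p [0.5437 0.1929 0.0077] q [ 0.16  0.77 -0.73  1.86  0.71  0.79 -0.71] F [0.3 1.5 1.8] w 0.030116163030961676
shift [-0.428 -0.011  0.011] turn [ 0.    -0.     0.002]
```

View pics/top2.png

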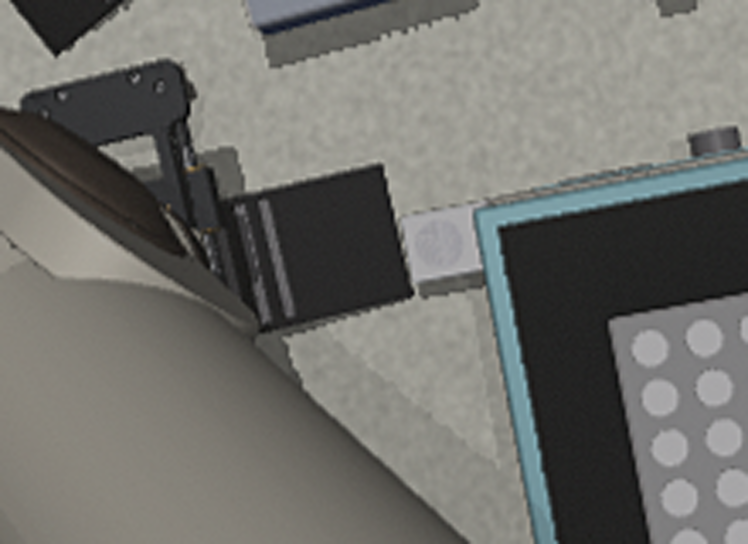

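The wedge is aligned, pushed squarely by both fingers at about 1.5 N, with the thin end (crop 382–412) just short of the lug. About 65 mm remains.

>>> step_arm([
  [-0.04,0,0,0,0,0,30],
  [-0.08,0,0,0,0,0,30],
  [-0.12,0,0,0,0,0,30],
  [-0.15,0,0,0,0,0,30],
  [-0.18,0,0,0,0,0,30],
  [-0.21,0,0,0,0,0,30],
  [-0.24,0,0,0,0,0,30],
  [-0.27,0,0,0,0,0,30],
  [-0.3,0,0,0,0,0,30],
  [-0.33,0,0,0,0,0,30],
])

```text
time: 6.25
ee_pos: [0.5556, 0.1449, 0.0076]
tcp_rot: [0.615, 0.789, -0.0, -0.0]
wrist_force: [-0.8, 4.3, -1.2]
width: 0.03
grip_force: 1.8
```

```bash
python3 go.py .5578 .1302 .006
```

```text
t 6.25 p [0.5556 0.1449 0.0076] q [ 0.25  0.77 -0.73  1.87  0.71  0.79 -0.63] F [-0.8  4.3 -1.2] w 0.029967590947154295
shift [-0.098 -0.01   0.011] turn [-0.     0.     0.002]
```

>>> step_arm([
  [-0.015,0,0,0,0,0,30],
  [-0.03,0,0,0,0,0,30],
  [-0.045,0,0,0,0,0,30],
  [-0.06,0,0,0,0,0,30],
  [-0.07,0,0,0,0,0,30],
  [-0.07,0,0,0,0,0,30],
])

```text
time: 6.85
ee_pos: [0.5583, 0.1343, 0.0076]
tcp_rot: [0.615, 0.788, -0.0, 0.0]
wrist_force: [-1.2, 1.9, -0.4]
width: 0.03
grip_force: 0.9
```

>>> step_arm([
  [-0.01,0,0,0,0,0,30],
  [-0.02,0,0,0,0,0,30],
  [-0.02,0,0,0,0,0,30],
])

```text
time: 7.15
ee_pos: [0.559, 0.1318, 0.0077]
tcp_rot: [0.615, 0.788, -0.0, 0.0]
wrist_force: [-0.4, 2.1, -0.7]
width: 0.0298
grip_force: 1.2
```

>>> step_arm([
  [-0.01,0,0,0,0,0,30],
  [-0.02,0,0,0,0,0,30],
])

```text
time: 7.35
ee_pos: [0.5596, 0.1297, 0.0077]
tcp_rot: [0.615, 0.789, 0.0, -0.0]
wrist_force: [-2.3, 6.0, -2.5]
width: 0.03
grip_force: 3.0
```

>>> step_arm([
  [-0.01,0,0,0,0,0,30],
  [-0.02,0,0,0,0,0,30],
])

```text
time: 7.55
ee_pos: [0.5598, 0.1292, 0.0078]
tcp_rot: [0.614, 0.789, 0.002, -0.001]
wrist_force: [-2.8, 10.6, -3.6]
width: 0.0298
grip_force: 5.2
```

The motion has stalled with force rising, which suggests the shaker is level. One more small press for snugness.

>>> step_arm([
  [-0.01,0,0,0,0,0,30],
  [-0.015,0,0,0,0,0,30],
])

```text
time: 7.75
ee_pos: [0.5598, 0.1289, 0.0078]
tcp_rot: [0.614, 0.789, 0.002, -0.002]
wrist_force: [-2.5, 11.7, -3.0]
width: 0.0303
grip_force: 6.3
```

>>> step_arm([
  [-0.02,0,0,0,0,0,30],
  [-0.04,0,0,0,0,0,30],
  [-0.04,0,0,0,0,0,30],
])

```text
time: 8.05
ee_pos: [0.5601, 0.1277, 0.0079]
tcp_rot: [0.613, 0.79, 0.005, -0.004]
wrist_force: [-4.1, 19.1, -5.2]
width: 0.03
grip_force: 9.8
```

Firmly jammed at 19 N. Backing away along +x, then up.

>>> step_arm([
  [0.04,0,0,0,0,0,30],
  [0.1,0,0,0,0,0,30],
  [0.2,0,0,0,0,0,30],
  [0.4,0,0,0,0,0,30],
  [0.6,0,0,0,0,0,30],
  [0.7,0,-0.1,0,0,0,30],
  [0.7,0,-0.4,0,0,0,30],
  [0.7,0,-0.7,0,0,0,30],
  [0.7,0,-0.8,0,0,0,30],
  [0.7,0,-0.8,0,0,0,30],
])

```text
time: 9.05
ee_pos: [0.5392, 0.2205, 0.1314]
tcp_rot: [0.615, 0.788, 0.002, 0.002]
wrist_force: [-0.1, 0.1, -0.2]
width: 0.0298
grip_force: 0.0
```

```bash
python3 go.py .5578 .1302 .006; python3 - <<'E'
from h import *
a=eyes.camera("top")["pixels"][190:330,230:430]; b=eyes.camera("scene")["pixels"][130:270,210:410]
f=lambda i:cv2.resize(i,(400,280),interpolation=cv2.INTER_CUBIC)
import pickle; o=pickle.load(open("scene.pkl","rb"))["pixels"][130:270,210:410]
cv2.imwrite("pics/fin.png",np.vstack([np.hstack([f(a),f(a)*0]),np.hstack([f(b),f(o)])])[:,:,::-1])
E
```

```text
t 9.05 p [0.5392 0.2205 0.1314] q [ 0.21  0.61 -0.86  1.8   0.56  0.98 -0.64] F [-0.1  0.1 -0.2] w 0.02983361393218281
shift [-0.613 -0.031  0.837] turn [0.003 0.    0.001]
```

View pics/fin.png

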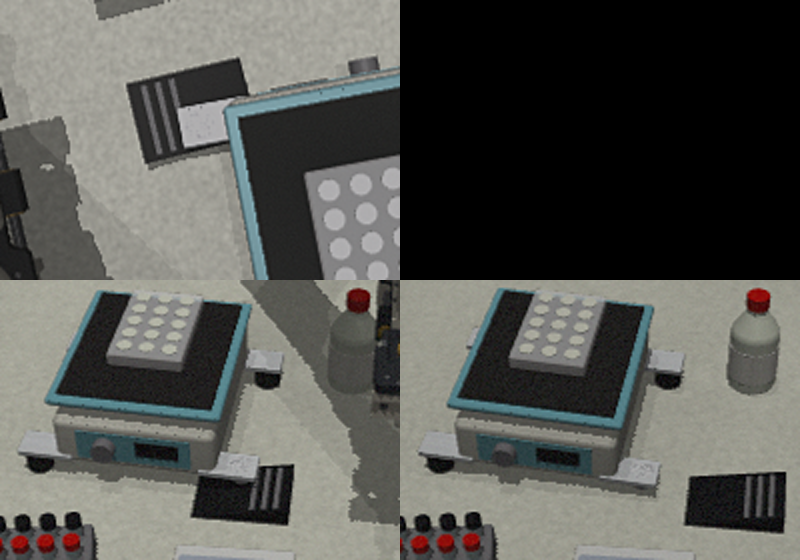

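The wedge sits under the stub lug, with the lug at crop (200,120) on the wedge. The shaker has risen, and the robot is clear with near-zero force.

```bash
python3 -c "
from h import *
print(order.hand_in())"
```

```text
the job is handed in; nothing more can be done
None
```

I pushed the wedge under the bare stub until it jammed at about 19 N with the shaker up by eye (tilt not measured), backed the arm clear, and handed the job in at about 9 s; the hand-in returned no verdict.

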